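Lock the guide roller on its spindle with the retaining clip

ROBOT

A 6-joint arm with a two-finger parallel gripper is mounted at the origin on a cart in front of the work surface, level with it; the furniture and walls round the work are solid. World frame = base frame: x ahead of the robot, y to its left, z up, the work surface at z = 0. Lengths are in mm, angles in degrees, forces in N, time in s.
With the tool pointing down it reaches from about 325 to 775 mm from the base axis. Payload 5.5 kg.
Tool frame: the origin (TCP) lies on the centre line of the jaws, within the pads' length; the fingertips stand 22 mm ahead of it and the grasp point (between the pads) lies 3 mm ahead of it; z points along the fingers, y is the direction in which the jaws open and shut (so a half turn about z gives the same grasp; the last joint's range is limited). The gripper opens to 88 mm and grips with 3 to 60 N. Pads are 20 mm wide; open, the fingers measure 115 mm over their backs; the gripper's body (75 mm by 178 mm) begins 61 mm behind the grasp point.
Start: joints at [-68.795, 5.22, 70.514, -0, 104.267, -3.249], TCP at [248.377, -546.192, 244.631] pointing down, gripper open.
Joint ranges: [-164.24, 164.24], [-49.07, 125.15], [9.68, 141.18], [-86.29, 266.29], [3.28, 154.24], [-151.56, 151.56]. Speed limits (degrees/s): [147.25, 147.25, 172.46, 180, 180, 180].

INTERFACE

Orientations are given as [roll, pitch, yaw] about the fixed x, y, z axes, in that order (R = Rz(yaw) Ry(pitch) Rx(roll)).
In Python, from bench import robot, eyes, ticket gives the robot as it stands.
- The arm moves only by the tool jog_arm, never from a script. Its arguments are lists of equal length, an entry for each row: "dp": the shift along the tool's x, y, z in mm, a list of three; "twist": the turn, a rotation vector about the tool's x, y, z in degrees, a list of three; "gripper": the finger opening in mm, from 0 to 87.8. In form: {"dp": [[x, y, z], ...], "twist": [[rx, ry, rz], ...], "gripper": [gripper, ...]}. A call has 1 to 12 rows; each row shifts and turns the commanded pose from where the row before left it, along the tool's axes as they then stand; what a row does not reach is not made up. A row lasts 1/12 s, in which the tool goes at most 41.7 mm and 7.16 degrees, less where a joint would pass 70% of its speed; a pose out of reach is approached as far as the arm can. A call with a gripper value outside its range is refused whole. The fingers move at their own pace and stop on an object; "grip_force" is the grip in N (left out, the last holds). Time passes only in rows, so rows that do not move let the fingers close. It gives the time, the measured TCP pose, the force and the opening at its end, in the units of the state.
- robot.state(): the state, without advancing time (a new reading comes with each control period).
- eyes.capture(name): name is "scene" or "top"; returns the picture (420x560x3 uint8, red, green, blue); there is no depth.
- eyes.calibration(name): a dict with "intrinsics" (3x3 intrinsics, pixels), "distortion" ([k1, k2, p1, p2, k3] as OpenCV has them; the pictures are not rectified), "extrinsics" (4x4, takes a point from camera to world coordinates). Camera axes: x right, y down, z forward; pixel columns grow to the right and rows downward; lengths in mm; the calibration is good to about 2 mm. A picture is of the moment at which its call begins. calibration takes no time and is no camera call.
- ticket.job_done(): hands the job in, once; it reports no verdict.
The state is a dict: "clock": time; "joint_positions": joint angles; "dq": joint speeds; "tau": joint torques, N m; "eef_pos": TCP position; "tcp_rot": TCP orientation; "force": force on the tool from outside, world axes, zero at the start; "torque": the same for the moment, N m; "grip_width": finger opening in mm.
Only numpy, scipy, OpenCV 4.12 (cv2) and the standard library are available. Lean on these libraries where they do the work, as an engineer would, in place of code of your own. Each camera call takes 0.05 s, during which the arm holds its last target. There are 200 camera calls.

TASK

The guide roller on the small stand is missing its retaining clip: take the clip out of its holder and push it straight down, astride the spindle, into the narrow groove just outside the roller until it snaps fully home, then let go of it. The groove is not always at the same place along the spindle, so feel for it gently and never force the clip against the spindle (keep every push under 15 N); leave the loupe, the brass weight and the thumb screw where they are.

Things in the scene. Friction and masses are not known exactly. Their poses are not given: they have to be found in the camera images.
- clip: Retaining clip, about 50 g: an open U of 5 mm steel with a black grip block on top, standing in the holder's slot, opening down. Origin: centre of its seat, which lies on the spindle axis when the clip is home. z up to the grip, y through its thickness (along the spindle when fitted, either way round), x across its width. 47 mm high, from 7.3 mm below the origin to 40 mm above. No reading while held.
- clip_grip (a point): Centre of the clip's black grip block, 27.5 mm above the clip's origin; the block is 24 mm in x, 10 mm in y, 25 mm high (15 to 40 mm above the origin).
- clip_stop (a point): Middle of the underside of the clip's bridge (23 mm wide), 6 mm above the origin: the stop. Below it hang two sprung legs, 23 mm over their outsides, ending 7.3 mm below the origin, with rounded inward bumps: radius 2.5 mm, centres 6.5 mm either side of and 4.8 mm below the origin, 8 mm clear between them.
- holder: Fixed grey block, 52 x 50 mm, 22 mm high, with a slot (25 x 6.6 mm, floor 4 mm up) along its x axis in which the clip stands with its origin 11.3 mm above the holder's underside, the grip block clear above. Origin: centre of the underside.
- stand: Fixed aluminium roller stand: base 64 x 90 x 10 mm, upright 36 mm wide and 74 mm high at its -y end (y from -38 to -26 mm), carrying a level steel spindle along its y axis, 60 mm above the underside, free end towards +y. Origin: centre of the underside; x across the spindle.
- spindle_root (a point): Where the spindle's axis leaves the upright. From here outwards: the roller (26 mm across), 3 mm of plain spindle 20 mm across, the groove (8 mm wide, core 12 mm across; the clip has 1.5 mm play each side), 10 mm of plain spindle 20 mm across. Home, the clip's bridge stops on the core, its origin on the axis; pushing on there only raises the force, and the legs hold it.
- spindle_mark (a point): Point on the spindle axis, 2 mm to +y of the stand's origin. The spindle is clamped fast with its groove's centre 3 to 25 mm from this point towards the free end (+y): not measured, find it by touch or sight. The clip rests on plain spindle with its origin 15.5 mm above the axis, on the roller 18.9; over the groove it first touches at 10.3 mm, then needs about 8 N (12 at most) to snap down.
- gauge_weight: Bystander: brass calibration weight, 26 mm across, 38 mm high; origin at its underside. Leave it.
- loupe: Bystander: black loupe, 37 mm across, 40 mm high; origin at its underside. Leave it.
- thumb_screw: Bystander: knurled thumb screw standing on its head, 22 mm across, 25 mm high; origin at its underside. Leave it.
Things that resemble listed ones, but are neither listed nor needed, are in the scene too. Of the things that look like the holder, take the one that is farthest to the robot's right at the start.

How it is judged (in metres and radians):
On the way, in this order (a step that is already met when the one before it is completed fails the run):
1. the clip is lifted out of the holder (z of clip in the frame of holder above 0.045 m), for 0.1 s.
2. the clip is home in the groove (x of clip in the frame of spindle_mark between -0.002 and 0.002 m and y of clip in the frame of spindle_mark between 0 and 0.028 m and z of clip in the frame of spindle_mark between -0.002 and 0.002 m), for 0.2 s.
At the end, for the whole second after the job is handed in: The clip sits home in the groove: its seat centre lies within 2 mm of the spindle axis, both across it and in height, and 0 to 28 mm along it from the marked point towards the free end (it can only get that deep in the groove); it is at rest and released (all of step 2 and linear speed of clip below 0.01 m/s and contact force between the fingers and clip below 0.1 N); the robot touches nothing.
It fails at once if the clip is pressed against the spindle or stand with more than 25 N in all, the clamping of its own sprung legs (some 6 to 8 N) included (contact force between clip and stand above 25 N).
It fails at once if the loupe, the brass weight or the thumb screw is shifted more than 15 mm (distance of any of gauge_weight, loupe, thumb_screw from where it was at the start of the episode above 0.015 m).
It also fails if it takes over 54 s, if anything falls off the work surface, if the arm or the gripper's body presses on something with over 40 N, if the wrist force passes 120 N, or if a joint passes its speed limit or range.

## Working session

There is one attempt and no reset: what is moved stays moved. The work goes in short steps, Python scripts to look and compute and a tool call to move; the robot and the scene stay as the last step left them, time stands still between calls to the robot, and variables do not carry over. Pictures are saved under pics/ and viewed, on a budget of 10 in all, crops included, one or two more only if the job needs it, and the job is handed in when it is done.

Besides the shell and the picture viewer there is one more tool, called in YAML: its name, and indented under it one key for each argument. jog_arm: Moves the arm, as the interface text tells. Its arguments: {"type":"object","properties":{"dp":{"type":"array"},"twist":{"type":"array"},"gripper":{"type":"array"},"grip_force":{"type":"number"}},"required":["dp","twist","gripper"]}

```bash
mkdir -p pics; python3 - <<'E'
from bench import robot, eyes
import cv2
for n in ("scene","top"):
    im=eyes.capture(n); cv2.imwrite(f"pics/{n}0.png",cv2.resize(im[:,:,::-1],(800,600),interpolation=cv2.INTER_CUBIC))
    cv2.imwrite(f"{n}_raw.png",im[:,:,::-1])
    c=eyes.calibration(n); print(n,c["intrinsics"],c["distortion"],c["extrinsics"])
print(robot.state())
E
```

```text
scene [[544.93773772   0.         282.02772931]
 [  0.         544.93773772 201.21652628]
 [  0.           0.           1.        ]] [-0.04854262  0.          0.          0.          0.        ] [[-8.92914682e-01 -1.64452401e-01  4.19116664e-01 -4.77793786e+01]
 [-4.49531623e-01  3.77326826e-01 -8.09657820e-01  1.29489205e+03]
 [-2.49937878e-02 -9.11361550e-01 -4.10847218e-01  6.49930349e+02]
 [ 0.00000000e+00  0.00000000e+00  0.00000000e+00  1.00000000e+00]]
top [[534.23602981   0.         274.54609471]
 [  0.         534.23602981 220.08737702]
 [  0.           0.           1.        ]] [-0.02827568  0.          0.          0.          0.        ] [[ 7.73497362e-03 -9.89169189e-01  1.46575868e-01  3.77644399e+02]
 [-9.99957673e-01 -8.38163443e-03 -3.79467862e-03  1.23259672e+02]
 [ 4.98212452e-03 -1.46540312e-01 -9.89192153e-01  1.21822321e+03]
 [ 0.00000000e+00  0.00000000e+00  0.00000000e+00  1.00000000e+00]]
{'clock': 0.1, 'joint_positions': array([-6.87959298e+01,  5.25960152e+00,  7.05745490e+01, -1.68989850e-03,
        1.04265806e+02, -3.24889250e+00]), 'dq': array([-0.02565522, -0.09223355, -0.23094687, -0.0070334 ,  0.03672833,
       -0.06914356]), 'tau': array([ 3.88478904e-03, -4.47857559e+01, -4.07569778e+01,  7.00900541e-02,
        2.83910392e-02, -9.76131150e-05]), 'eef_pos': array([ 248.2755368 , -545.98062885,  243.6157245 ]), 'tcp_rot': array([-1.79900111e+02, -4.02902183e-03,  2.44525442e+01]), 'force': array([ 0.12209668, -0.01462123, -0.82036667]), 'torque': array([ 0.02244622, -0.01624544, -0.01926632]), 'grip_width': 87.62642858383826}
```

View pics/scene0.png

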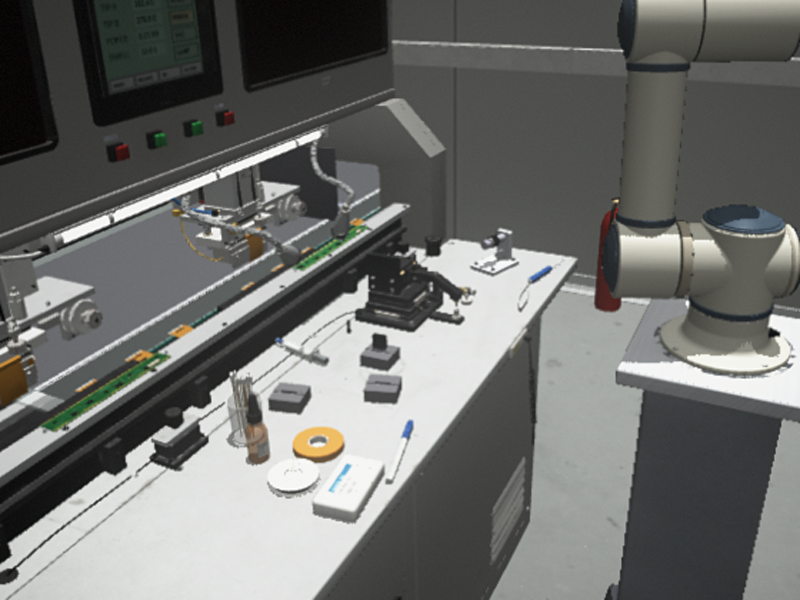

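View pics/top0.png

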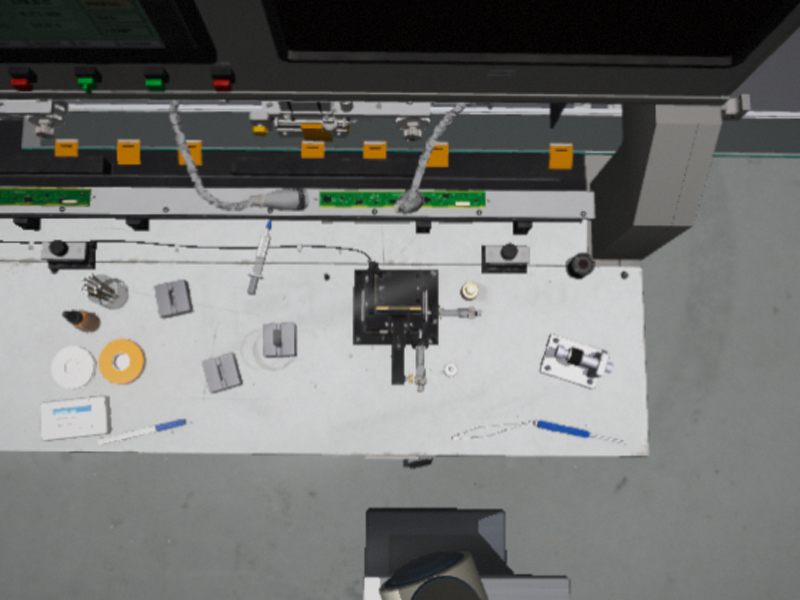

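The scene view shows three grey holders, at (380,352), (382,388) and (290,397), and the stand at (495,255). In the top view the clip stands in the right-most holder at (279,340) and the stand is at (577,361). The microscope-like stage (395,310) sits between them.

```bash
cat > h.py <<'E'
import numpy as np, cv2, json
from bench import eyes
def ray(n,u,v):
    c=eyes.calibration(n); K=np.array(c["intrinsics"]); D=np.array(c["distortion"]); T=np.array(c["extrinsics"])
    p=cv2.undistortPoints(np.array([[[u,v]]],float),K,D)[0,0]
    return T[:3,3], T[:3,:3]@np.array([p[0],p[1],1])
def onz(n,u,v,z):
    o,d=ray(n,u,v); return o+d*(z-o[2])/d[2]
def two(a,b):
    (o1,d1),(o2,d2)=ray("top",*a),ray("scene",*b)
    s=np.linalg.lstsq(np.c_[d1,-d2],o2-o1,rcond=None)[0]; p,q=o1+s[0]*d1,o2+s[1]*d2
    return (p+q)/2,np.linalg.norm(p-q)
def proj(n,P):
    c=eyes.calibration(n); T=np.linalg.inv(np.array(c["extrinsics"]))
    return cv2.projectPoints(np.array(P,float).reshape(-1,1,3),cv2.Rodrigues(T[:3,:3])[0],T[:3,3],np.array(c["intrinsics"]),np.array(c["distortion"]))[0][:,0]
E
python3 - <<'E'
import cv2,numpy as np
t=cv2.imread("top_raw.png");s=cv2.imread("scene_raw.png")
def cr(im,x,y,w,h,W=400,H=300): return cv2.resize(im[y:y+h,x:x+w],(W,H),interpolation=cv2.INTER_NEAREST)
# scale: top stand x372-436,y228-276 ; holder x172-236 y216-264
o=np.vstack([np.hstack([cr(t,372,228,64,48),cr(t,172,216,64,48)]),np.hstack([cr(s,322,154,56,42),cr(s,240,226,56,42)])])
cv2.imwrite("pics/crop1.png",o)
E
```

```text
(no output)
```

View pics/crop1.png

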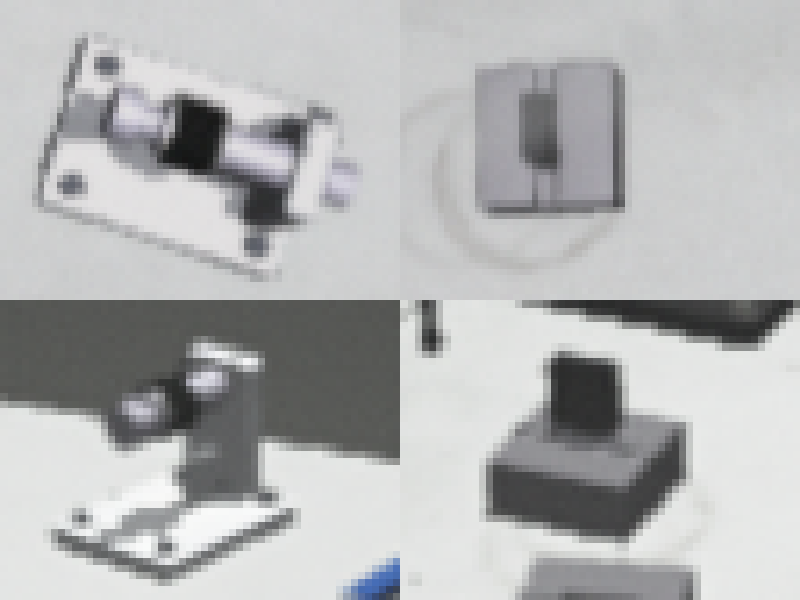

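The crop shows the following:
- **Stand:** the free end points to image left. The black roller is at crop x 165–225 and the outer 21 mm spans x 105–165, with the narrow groove inside it.
- **Holder:** the slot runs nearly along world x, with the clip block at crop (540,130).

Next I'll measure these.

```bash
python3 - <<'E'
from h import *
t=cv2.imread("top_raw.png",0);s=cv2.imread("scene_raw.png",0)
np.set_printoptions(linewidth=250,precision=1,suppress=True)
print("holder top rows"); print(t[224:252,182:204])
print("stand top"); print(t[240:264,386:432])
# base corners z=10
for u,v in [(83,37),(40,207),(275,275)]:
    print("base",onz("top",372+u/6.25-.5,228+v/6.25-.5,10))
for n,(u,v) in dict(freeend=(105,110),roll_out=(165,130),roll_in=(225,140)).items():
    print(n,onz("top",372+u/6.25-.5,228+v/6.25-.5,60))
for u,v in [(477,70),(613,63),(477,207),(613,207)]:
    print("holder",onz("top",172+(u-400)/6.25-.5,216+v/6.25-.5,22))
for u,v in [(523,95),(557,95),(523,163),(557,168)]:
    print("block top",onz("top",172+(u-400)/6.25-.5,216+v/6.25-.5,51.3))
E
```

```text
holder top rows
[[202 200 200 201 199 201 201 199 201 199 198 199 199 198 197 195 196 195 194 195 194 195]
 [200 199 198 199 202 199 198 187 185 185 185 193 192 191 191 180 177 176 176 179 178 178]
 [201 198 186 184 185 181 179 161 161 162 164 169 174 174 168 155 154 156 159 163 163 163]
 [201 198 166 159 159 154 155 156 158 163 162 144 159 162 138 156 162 163 165 169 169 167]
 [201 196 156 153 155 157 159 162 161 164 166 140 158 161 136 157 161 163 165 166 167 166]
 [199 194 157 155 158 161 163 163 163 163 165 142 158 159 137 157 162 165 166 166 167 167]
 [194 190 156 156 160 161 162 164 164 152 147 129 140 142 131 157 163 165 165 165 166 168]
 [192 188 156 156 162 163 165 167 163 130 114 109 111 109 118 154 163 165 166 166 168 167]
 [193 190 157 160 161 164 167 166 161 120 107 105 104 102 108 153 163 165 165 166 168 168]
 [195 189 160 161 164 165 164 167 163 121 106 106 105 102 109 153 163 163 167 165 167 169]
 [192 189 159 161 163 165 165 166 163 124 108 105 105 102 111 153 163 165 165 166 166 167]
 [193 192 160 161 164 166 167 166 163 124 107 104 106 102 111 151 162 163 164 165 1
[... 1372 characters left out ...]

 [187 196 200 200 198 198 197 199 197 197 198 195 194 192 194 195 195 197 198 197 194 193]]
stand top
[[222 214 187 ... 207 207 208]
 [222 222 220 ... 206 206 207]
 [201 220 218 ... 207 207 206]
 ...
 [218 222 221 ... 206 207 206]
 [181 194 199 ... 206 206 206]
 [166 176 169 ... 207 207 206]]
base [ 528.  -133.3   10. ]
base [ 465.8 -116.3   10. ]
base [ 441.8 -201.1   10. ]
freeend [ 496.2 -129.8   60. ]
roll_out [ 489.4 -150.6   60. ]
roll_in [ 486.  -171.6   60. ]
holder [538.1 323.5  22. ]
holder [541.  274.4  22. ]
holder [488.4 321.9  22. ]
holder [488.8 273.   22. ]
block top [525.4 302.1  51.3]
block top [525.5 290.1  51.3]
block top [501.3 301.4  51.3]
block top [499.7 289.4  51.3]
```

jog_arm:
  dp:
    - [12, -14, 0]
    - [24, -27, 0]
    - [24, -27, 0]
    - [24, -27, 0]
    - [24, -27, 0]
    - [24, -27, 0]
    - [24, -27, 0]
    - [24, -27, 0]
    - [24, -27, 0]
    - [24, -27, 0]
    - [24, -27, 0]
    - [24, -27, 0]
  twist:
    - [0, 0, 0]
    - [0, 0, 0]
    - [0, 0, 0]
    - [0, 0, 0]
    - [0, 0, 0]
    - [0, 0, 0]
    - [0, 0, 0]
    - [0, 0, 0]
    - [0, 0, 0]
    - [0, 0, 0]
    - [0, 0, 0]
    - [0, 0, 0]
  gripper: [60, 60, 60, 60, 60, 60, 60, 60, 60, 60, 60, 60]
  grip_force: 10

```text
clock: 1.1
eef_pos: [370.8, -147.1, 244.3]
tcp_rot: [-180.0, 0.0, 24.4]
force: [0.6, -1.0, 1.0]
grip_width: 60.5
```

jog_arm:
  dp:
    - [24, -27, 0]
    - [24, -27, 0]
    - [24, -27, 0]
    - [24, -27, 0]
    - [24, -27, 0]
    - [24, -27, 0]
    - [24, -27, 0]
    - [24, -27, 0]
    - [24, -27, 0]
    - [24, -27, 0]
    - [24, -27, 0]
    - [24, -27, 0]
  twist:
    - [0, 0, 0]
    - [0, 0, 0]
    - [0, 0, 0]
    - [0, 0, 0]
    - [0, 0, 0]
    - [0, 0, 0]
    - [0, 0, 0]
    - [0, 0, 0]
    - [0, 0, 0]
    - [0, 0, 0]
    - [0, 0, 0]
    - [0, 0, 0]
  gripper: [60, 60, 60, 60, 60, 60, 60, 60, 60, 60, 60, 60]

```text
clock: 2.1
eef_pos: [498.9, 267.2, 244.0]
tcp_rot: [180.0, 0.0, 24.5]
force: [0.0, -1.3, 0.2]
grip_width: 59.8
```

jog_arm:
  dp:
    - [0, 0, 8]
    - [0, 0, 8]
    - [0, 0, 8]
    - [0, 0, 8]
    - [0, 0, 8]
    - [0, 0, 8]
    - [0, 0, 8]
    - [0, 0, 8]
    - [0, 0, 8]
    - [0, 0, 8]
    - [0, 0, 0]
    - [0, 0, 0]
  twist:
    - [0, 0, -6.7]
    - [0, 0, -6.7]
    - [0, 0, -6.7]
    - [0, 0, -6.7]
    - [0, 0, -6.7]
    - [0, 0, -6.7]
    - [0, 0, -6.7]
    - [0, 0, -6.7]
    - [0, 0, -6.7]
    - [0, 0, -7]
    - [0, 0, 0]
    - [0, 0, 0]
  gripper: [60, 60, 60, 60, 60, 60, 60, 60, 60, 60, 60, 60]

```text
clock: 3.1
eef_pos: [498.5, 265.1, 163.8]
tcp_rot: [-179.9, 0.0, 91.5]
force: [-0.1, 0.2, 0.2]
grip_width: 59.8
```

jog_arm:
  dp:
    - [16, 8, 0]
    - [16.3, 8.5, 0]
    - [0, 0, 20]
    - [0, 0, 25]
    - [0, 0, 25]
    - [0, 0, 20]
    - [0, 0, 12]
    - [0, 0, 8]
    - [0, 0, 4]
    - [0, 0, 0]
    - [0, 0, 0]
  twist:
    - [0, 0, -0.3]
    - [0, 0, 0]
    - [0, 0, 0]
    - [0, 0, 0]
    - [0, 0, 0]
    - [0, 0, 0]
    - [0, 0, 0]
    - [0, 0, 0]
    - [0, 0, 0]
    - [0, 0, 0]
    - [0, 0, 0]
  gripper: [60, 60, 60, 60, 60, 60, 60, 60, 60, 60, 60]

```text
clock: 4.02
eef_pos: [515.0, 298.5, 52.0]
tcp_rot: [179.9, -0.0, 92.0]
force: [-0.3, 0.1, 0.8]
grip_width: 59.4
```

```bash
python3 - <<'E'
from h import *
t=eyes.capture("top");s=eyes.capture("scene")
c=lambda im,x,y,w,h:cv2.resize(im[y:y+h,x:x+w,::-1],(400,300),interpolation=cv2.INTER_NEAREST)
cv2.imwrite("pics/grasp1.png",np.hstack([c(t,162,206,84,63),c(s,240,216,64,48)]))
E
```

```text
(no output)
```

View pics/grasp1.png

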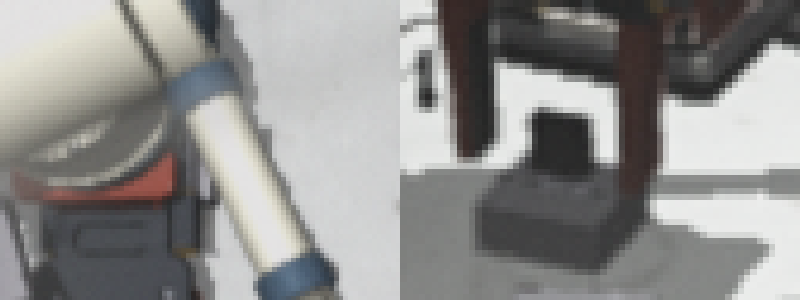

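The scene view shows the block (530–590) centred between the fingers (about 470 and 640). I'll close gently.

jog_arm:
  dp:
    - [0, 0, 1.5]
    - [0, 0, 0]
    - [0, 0, 0]
    - [0, 0, 0]
    - [0, 0, 0]
    - [0, 0, 0]
    - [0, 0, 0]
    - [0, 0, 0]
  twist:
    - [0, 0, 0]
    - [0, 0, 0]
    - [0, 0, 0]
    - [0, 0, 0]
    - [0, 0, 0]
    - [0, 0, 0]
    - [0, 0, 0]
    - [0, 0, 0]
  gripper: [40, 30, 26, 23, 20, 20, 20, 20]
  grip_force: 10

```text
clock: 4.78
eef_pos: [514.4, 298.1, 49.2]
tcp_rot: [180.0, -0.0, 92.1]
force: [0.2, 0.2, -0.9]
grip_width: 24.3
```

jog_arm:
  dp:
    - [0, 0, 0]
    - [0, 0, 0]
    - [0, 0, -2]
    - [0, 0, -5]
    - [0, 0, -10]
    - [0, 0, -15]
    - [0, 0, -20]
    - [0, 0, -25]
    - [0, 0, -25]
    - [0, 0, -20]
    - [0, 0, -10]
    - [0, 0, 0]
  twist:
    - [0, 0, 0]
    - [0, 0, 0]
    - [0, 0, 0]
    - [0, 0, 0]
    - [0, 0, 0]
    - [0, 0, 0]
    - [0, 0, 0]
    - [0, 0, 0]
    - [0, 0, 0]
    - [0, 0, 0]
    - [0, 0, 0]
    - [0, 0, 0]
  gripper: [20, 20, 20, 20, 20, 20, 20, 20, 20, 20, 20, 20]
  grip_force: 35

```text
clock: 5.78
eef_pos: [515.4, 298.7, 185.3]
tcp_rot: [179.7, -0.2, 92.1]
force: [0.6, 0.0, 0.7]
grip_width: 23.7
```

```bash
python3 - <<'E'
from h import *
t=cv2.imread("top_raw.png",0);s=cv2.imread("scene_raw.png",0)
a=np.radians(-15.5); X=np.array([np.cos(a),np.sin(a),0]);Y=np.array([-np.sin(a),np.cos(a),0]); O=np.array([484.9,-167.6,0])
ys=np.arange(6,48,1.)
def prof(n,im,dx,z):
    p=proj(n,[O+X*dx+Y*y+[0,0,z] for y in ys]).astype(np.float32)
    return cv2.remap(im,p[:,0].reshape(1,-1),p[:,1].reshape(1,-1),cv2.INTER_LINEAR)[0]
np.set_printoptions(linewidth=200)
A=[prof("top",t,-4,69),prof("top",t,0,70),prof("top",t,4,69),prof("scene",s,0,70),prof("scene",s,4,69),prof("scene",s,-5,68.5)]
for i,y in enumerate(ys): print(int(y),[int(r[i]) for r in A])
def enl(n,im,k=9):
    c=proj(n,[O+Y*25+[0,0,60]])[0].astype(int); x,y=c[0]-22,c[1]-16
    return cv2.resize(im[y:y+33,x:x+44],(400,300),interpolation=cv2.INTER_CUBIC)
cv2.imwrite("pics/groove.png",np.hstack([enl("top",cv2.imread("top_raw.png")),enl("scene",cv2.imread("scene_raw.png"))]))
E
```

```text
6 [26, 26, 27, 47, 51, 56]
7 [25, 25, 29, 47, 54, 48]
8 [26, 26, 29, 48, 57, 47]
9 [27, 27, 29, 49, 62, 46]
10 [27, 28, 28, 50, 68, 45]
11 [27, 28, 27, 53, 73, 44]
12 [27, 28, 27, 58, 80, 45]
13 [28, 27, 29, 64, 86, 47]
14 [30, 39, 35, 72, 93, 51]
15 [47, 56, 53, 80, 98, 55]
16 [71, 97, 72, 86, 97, 59]
17 [105, 147, 116, 94, 98, 66]
18 [142, 176, 156, 103, 100, 83]
19 [151, 175, 152, 113, 100, 97]
20 [133, 171, 131, 123, 101, 110]
21 [120, 167, 128, 125, 104, 123]
22 [131, 171, 146, 126, 105, 133]
23 [143, 188, 161, 126, 107, 136]
24 [147, 203, 168, 126, 108, 139]
25 [151, 207, 175, 125, 110, 141]
26 [153, 209, 179, 127, 114, 142]
27 [156, 209, 185, 127, 119, 143]
28 [161, 210, 192, 128, 124, 143]
29 [170, 212, 198, 129, 131, 145]
30 [177, 215, 201, 133, 137, 150]
31 [179, 218, 204, 139, 139, 157]
32 [181, 219, 206, 146, 141, 165]
33 [179, 219, 207, 153, 142, 172]
34 [178, 218, 209, 161, 142, 180]
35 [175, 217, 207, 168, 140, 186]
36 [171, 202, 204, 170, 136, 193]
37 [154, 176, 172, 170, 128, 198]
38 [124, 142, 133, 166, 120, 198]
39 [97, 109, 117, 160, 109, 197]
40 [91, 83, 127, 153, 101, 192]
41 [91, 104, 146, 142, 97, 183]
42 [114, 125, 172, 132, 94, 174]
43 [136, 136, 193, 121, 90, 159]
44 [142, 145, 199, 112, 87, 146]
45 [145, 148, 204, 101, 85, 131]
46 [147, 147, 198, 98, 86, 118]
47 [147, 146, 192, 94, 88, 105]
```

View pics/groove.png

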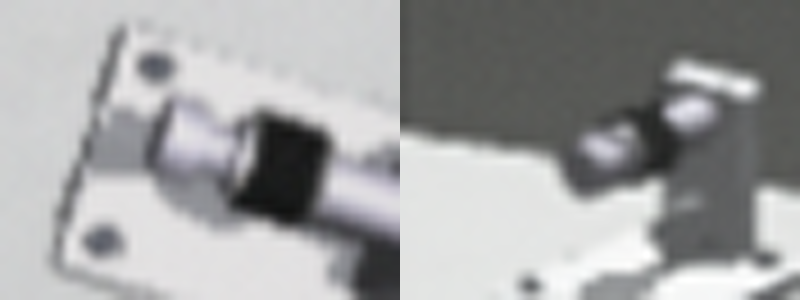

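jog_arm:
  dp:
    - [0, 0, -15]
    - [0, 0, -25]
    - [0, 0, -25]
    - [0, 0, -20]
    - [-10, -1, -10]
    - [-25, -2, 0]
    - [-34, -3, 0]
    - [-34, -3, 0]
    - [-34, -3, 0]
    - [-34, -3, 0]
    - [-34, -3, 0]
    - [-34, -3, 0]
  twist:
    - [0, 0, 0]
    - [0, 0, 0]
    - [0, 0, 0]
    - [0, 0, 0]
    - [0, 0, 0]
    - [0, 0, 0]
    - [0, 0, 0]
    - [0, 0, 0]
    - [0, 0, 0]
    - [0, 0, 0]
    - [0, 0, 0]
    - [0, 0, 0]
  gripper: [20, 20, 20, 20, 20, 20, 20, 20, 20, 20, 20, 20]

```text
clock: 6.78
eef_pos: [501.0, 56.4, 274.2]
tcp_rot: [-179.9, 0.0, 92.1]
force: [0.5, -0.4, -0.5]
grip_width: 23.6
```

jog_arm:
  dp:
    - [-34, -3, 0]
    - [-34, -3, 0]
    - [-34, -3, 0]
    - [-34, -3, 0]
    - [-34, -3, 0]
    - [-21, -4, 0]
    - [-10, -3, 0]
    - [0, 0, 0]
    - [0, 0, 0]
    - [0, 0, 0]
    - [0, 0, 0]
    - [0, 0, 0]
  twist:
    - [0, 0, 0]
    - [0, 0, 0]
    - [0, 0, 0]
    - [0, 0, 0]
    - [0, 0, 0]
    - [0, 0, 0]
    - [0, 0, 0]
    - [0, 0, 5]
    - [0, 0, 6]
    - [0, 0, 6.6]
    - [0, 0, 0]
    - [0, 0, 0]
  gripper: [20, 20, 20, 20, 20, 20, 20, 20, 20, 20, 20, 20]

```text
clock: 7.78
eef_pos: [486.8, -142.7, 275.2]
tcp_rot: [-179.9, -0.0, 74.7]
force: [0.1, -0.1, -1.1]
grip_width: 23.9
```

jog_arm:
  dp:
    - [-0.5, 4.8, 10]
    - [0, 0, 25]
    - [0, 0, 30]
    - [0, 0, 30]
    - [0, 0, 25]
    - [0, 0, 15]
    - [0, 0, 10]
    - [0, 0, 5]
    - [0, 0, 3]
    - [0, 0, 0]
    - [0, 0, 0]
  twist:
    - [0, 0, 0]
    - [0, 0, 0]
    - [0, 0, 0]
    - [0, 0, 0]
    - [0, 0, 0]
    - [0, 0, 0]
    - [0, 0, 0]
    - [0, 0, 0]
    - [0, 0, 0]
    - [0, 0, 0]
    - [0, 0, 0]
  gripper: [20, 20, 20, 20, 20, 20, 20, 20, 20, 20, 20]

```text
clock: 8.7
eef_pos: [492.2, -145.0, 124.3]
tcp_rot: [179.9, 0.0, 74.5]
force: [0.1, -0.2, 0.1]
grip_width: 23.8
```

```bash
python3 - <<'E'
from h import *
from bench import robot
t=eyes.capture("top");s=eyes.capture("scene"); st=robot.state(); print(st["eef_pos"],st["tcp_rot"],st["force"])
P=st["eef_pos"]; 
c=lambda im,x,y,w,h:cv2.resize(im[y:y+h,x:x+w,::-1],(w*400//w,400*h//w),interpolation=cv2.INTER_CUBIC)
q=proj("scene",[[491,-144,75]])[0].astype(int);print(q)
cv2.imwrite("pics/above.png",np.hstack([c(t,372,218,64,64),c(s,q[0]-24,q[1]-24,48,48)]))
E
```

```text
[ 492.25988641 -145.08097164  124.47261539] [1.79871463e+02 9.49210478e-03 7.44689776e+01] [ 0.2947688  -0.56759976 -0.11152384]
[342 165]
```

View pics/above.png

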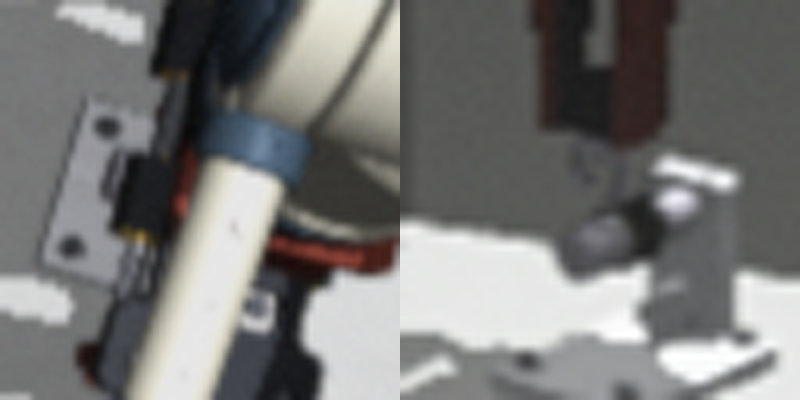

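Both views agree: the clip hangs straight above the spindle just outside the roller, about 1 mm too far along stand x. I'll correct that and feel downwards.

jog_arm:
  dp:
    - [0.2, -1, 3]
    - [0, 0, 3]
    - [0, 0, 2]
    - [0, 0, 1]
    - [0, 0, 0]
    - [0, 0, 0]
  twist:
    - [0, 0, 0]
    - [0, 0, 0]
    - [0, 0, 0]
    - [0, 0, 0]
    - [0, 0, 0]
    - [0, 0, 0]
  gripper: [20, 20, 20, 20, 20, 20]

```text
clock: 9.3
eef_pos: [490.6, -144.4, 114.0]
tcp_rot: [-180.0, -0.0, 74.5]
force: [1.1, 0.6, -0.4]
grip_width: 23.7
```

jog_arm:
  dp:
    - [0, 0, 0.5]
    - [0, 0, 0.5]
    - [0, 0, 0]
  twist:
    - [0, 0, 0]
    - [0, 0, 0]
    - [0, 0, 0]
  gripper: [20, 20, 20]

```text
clock: 9.55
eef_pos: [490.7, -144.4, 113.1]
tcp_rot: [-180.0, 0.0, 74.5]
force: [0.0, 0.3, -0.7]
grip_width: 23.4
```

jog_arm:
  dp:
    - [0, 0, 0.5]
    - [0, 0, 0.5]
    - [0, 0, 0]
  twist:
    - [0, 0, 0]
    - [0, 0, 0]
    - [0, 0, 0]
  gripper: [20, 20, 20]

```text
clock: 9.8
eef_pos: [490.7, -144.4, 112.0]
tcp_rot: [-180.0, 0.0, 74.5]
force: [-0.4, 0.1, -0.8]
grip_width: 24.0
```

jog_arm:
  dp:
    - [0, 0, 0.5]
    - [0, 0, 0.5]
    - [0, 0, 0]
  twist:
    - [0, 0, 0]
    - [0, 0, 0]
    - [0, 0, 0]
  gripper: [20, 20, 20]

```text
clock: 10.05
eef_pos: [490.7, -144.4, 111.0]
tcp_rot: [-180.0, -0.0, 74.5]
force: [-0.3, 1.4, -0.5]
grip_width: 23.6
```

jog_arm:
  dp:
    - [0, 0, 0.5]
    - [0, 0, 0.5]
    - [0, 0, 0]
  twist:
    - [0, 0, 0]
    - [0, 0, 0]
    - [0, 0, 0]
  gripper: [20, 20, 20]

```text
clock: 10.3
eef_pos: [490.7, -144.4, 110.0]
tcp_rot: [-180.0, -0.0, 74.5]
force: [-0.3, -0.5, -0.9]
grip_width: 23.6
```

jog_arm:
  dp:
    - [0, 0, 0.5]
    - [0, 0, 0.5]
    - [0, 0, 0]
  twist:
    - [0, 0, 0]
    - [0, 0, 0]
    - [0, 0, 0]
  gripper: [20, 20, 20]

```text
clock: 10.55
eef_pos: [490.9, -144.5, 109.3]
tcp_rot: [180.0, 0.0, 74.5]
force: [0.1, 0.5, -0.1]
grip_width: 23.4
```

jog_arm:
  dp:
    - [0, 0, 0.5]
    - [0, 0, 0.5]
    - [0, 0, 0]
  twist:
    - [0, 0, 0]
    - [0, 0, 0]
    - [0, 0, 0]
  gripper: [20, 20, 20]

```text
clock: 10.8
eef_pos: [491.2, -144.6, 108.6]
tcp_rot: [179.9, 0.0, 74.5]
force: [2.0, -0.8, 2.2]
grip_width: 23.9
```

jog_arm:
  dp:
    - [0, 0, 0.5]
    - [0, 0, 0.5]
    - [0, 0, 0]
  twist:
    - [0, 0, 0]
    - [0, 0, 0]
    - [0, 0, 0]
  gripper: [20, 20, 20]

```text
clock: 11.05
eef_pos: [491.3, -144.6, 107.7]
tcp_rot: [179.9, 0.0, 74.5]
force: [4.2, -1.0, 3.2]
grip_width: 23.9
```

Contact came at the expected groove height, with a +X side force because the clip sits slightly towards −X. I'll centre it.

jog_arm:
  dp:
    - [0, 0.5, 0]
    - [0, 0.4, 0]
    - [0, 0, 0]
    - [0, 0, 0]
  twist:
    - [0, 0, 0]
    - [0, 0, 0]
    - [0, 0, 0]
    - [0, 0, 0]
  gripper: [20, 20, 20, 20]

```text
clock: 11.38
eef_pos: [491.8, -144.7, 107.2]
tcp_rot: [180.0, -0.0, 74.5]
force: [2.8, -0.8, 2.6]
grip_width: 23.6
```

jog_arm:
  dp:
    - [0, 0.5, 0]
    - [0, 0.3, 0]
    - [0, 0, 0]
    - [0, 0, 0]
  twist:
    - [0, 0, 0]
    - [0, 0, 0]
    - [0, 0, 0]
    - [0, 0, 0]
  gripper: [20, 20, 20, 20]

```text
clock: 11.72
eef_pos: [492.2, -144.8, 107.0]
tcp_rot: [-180.0, -0.0, 74.5]
force: [1.1, -1.5, 3.5]
grip_width: 23.8
```

jog_arm:
  dp:
    - [0, 0, 0.5]
    - [0, 0, 0]
    - [0, 0, 0]
  twist:
    - [0, 0, 0]
    - [0, 0, 0]
    - [0, 0, 0]
  gripper: [20, 20, 20]

```text
clock: 11.97
eef_pos: [492.3, -144.8, 106.6]
tcp_rot: [-180.0, -0.0, 74.5]
force: [1.9, -1.1, 4.0]
grip_width: 23.9
```

jog_arm:
  dp:
    - [0, 0.3, 0.5]
    - [0, 0, 0]
    - [0, 0, 0]
  twist:
    - [0, 0, 0]
    - [0, 0, 0]
    - [0, 0, 0]
  gripper: [20, 20, 20]

```text
clock: 12.22
eef_pos: [492.4, -144.9, 106.0]
tcp_rot: [-180.0, -0.0, 74.5]
force: [0.8, 0.0, 4.2]
grip_width: 24.2
```

jog_arm:
  dp:
    - [0, 0, 0.5]
    - [0, 0, 0]
    - [0, 0, 0]
  twist:
    - [0, 0, 0]
    - [0, 0, 0]
    - [0, 0, 0]
  gripper: [20, 20, 20]

```text
clock: 12.47
eef_pos: [492.4, -144.9, 105.5]
tcp_rot: [-180.0, -0.0, 74.5]
force: [-0.1, -0.5, 4.8]
grip_width: 24.3
```

jog_arm:
  dp:
    - [0, 0, 0.5]
    - [0, 0, 0]
    - [0, 0, 0]
  twist:
    - [0, 0, 0]
    - [0, 0, 0]
    - [0, 0, 0]
  gripper: [20, 20, 20]

```text
clock: 12.72
eef_pos: [492.5, -144.9, 104.9]
tcp_rot: [-180.0, -0.0, 74.5]
force: [0.3, 0.4, 4.1]
grip_width: 23.5
```

jog_arm:
  dp:
    - [0, 0, 0.5]
    - [0, 0, 0.3]
    - [0, 0, 0]
  twist:
    - [0, 0, 0]
    - [0, 0, 0]
    - [0, 0, 0]
  gripper: [20, 20, 20]

```text
clock: 12.97
eef_pos: [492.5, -144.9, 104.1]
tcp_rot: [-180.0, -0.0, 74.5]
force: [-0.7, 0.5, 3.9]
grip_width: 23.5
```

jog_arm:
  dp:
    - [0, 0, 0.5]
    - [0, 0, 0.3]
    - [0, 0, 0]
  twist:
    - [0, 0, 0]
    - [0, 0, 0]
    - [0, 0, 0]
  gripper: [20, 20, 20]

```text
clock: 13.22
eef_pos: [492.5, -144.9, 103.1]
tcp_rot: [-180.0, -0.0, 74.5]
force: [0.4, -0.0, 1.7]
grip_width: 24.0
```

jog_arm:
  dp:
    - [0, 0, 0.5]
    - [0, 0, 0.3]
    - [0, 0, 0]
  twist:
    - [0, 0, 0]
    - [0, 0, 0]
    - [0, 0, 0]
  gripper: [20, 20, 20]

```text
clock: 13.47
eef_pos: [492.5, -144.9, 102.2]
tcp_rot: [-180.0, -0.0, 74.5]
force: [0.8, -0.4, 0.4]
grip_width: 24.1
```

jog_arm:
  dp:
    - [0, 0, 0.5]
    - [0, 0, 0.5]
    - [0, 0, 0.5]
    - [0, 0, 0.5]
    - [0, 0, 0]
  twist:
    - [0, 0, 0]
    - [0, 0, 0]
    - [0, 0, 0]
    - [0, 0, 0]
    - [0, 0, 0]
  gripper: [20, 20, 20, 20, 20]

```text
clock: 13.88
eef_pos: [492.4, -144.9, 100.1]
tcp_rot: [-179.9, -0.0, 74.5]
force: [1.7, -0.4, -1.7]
grip_width: 23.9
```

jog_arm:
  dp:
    - [0, 0, 0.5]
    - [0, 0, 0.3]
    - [0, 0, 0]
  twist:
    - [0, 0, 0]
    - [0, 0, 0]
    - [0, 0, 0]
  gripper: [20, 20, 20]

```text
clock: 14.13
eef_pos: [492.4, -144.9, 99.5]
tcp_rot: [-180.0, -0.0, 74.5]
force: [0.7, -0.3, -2.6]
grip_width: 23.7
```

Force is now negative: the legs are pulling the clip down. I'll continue to the stop.

jog_arm:
  dp:
    - [0, 0, 0.5]
    - [0, 0, 0.3]
    - [0, 0, 0]
  twist:
    - [0, 0, 0]
    - [0, 0, 0]
    - [0, 0, 0]
  gripper: [20, 20, 20]

```text
clock: 14.38
eef_pos: [492.5, -144.9, 98.9]
tcp_rot: [-180.0, -0.0, 74.5]
force: [-0.4, 0.0, -1.7]
grip_width: 23.6
```

jog_arm:
  dp:
    - [0, 0, 0.5]
    - [0, 0, 0]
    - [0, 0, 0]
  twist:
    - [0, 0, 0]
    - [0, 0, 0]
    - [0, 0, 0]
  gripper: [20, 20, 20]

```text
clock: 14.63
eef_pos: [492.5, -144.9, 98.5]
tcp_rot: [-180.0, -0.0, 74.5]
force: [-0.8, 0.5, -1.8]
grip_width: 23.5
```

jog_arm:
  dp:
    - [0, 0, 0.4]
    - [0, 0, 0]
    - [0, 0, 0]
  twist:
    - [0, 0, 0]
    - [0, 0, 0]
    - [0, 0, 0]
  gripper: [20, 20, 20]

```text
clock: 14.88
eef_pos: [492.6, -144.9, 98.2]
tcp_rot: [-180.0, -0.0, 74.5]
force: [-0.3, 0.8, -2.1]
grip_width: 23.6
```

jog_arm:
  dp:
    - [0, 0, 0.4]
    - [0, 0, 0]
    - [0, 0, 0]
  twist:
    - [0, 0, 0]
    - [0, 0, 0]
    - [0, 0, 0]
  gripper: [20, 20, 20]

```text
clock: 15.13
eef_pos: [492.6, -145.0, 97.9]
tcp_rot: [180.0, 0.0, 74.5]
force: [-0.5, 0.8, -1.2]
grip_width: 23.3
```

jog_arm:
  dp:
    - [0, 0, 0.4]
    - [0, 0, 0]
    - [0, 0, 0]
  twist:
    - [0, 0, 0]
    - [0, 0, 0]
    - [0, 0, 0]
  gripper: [20, 20, 20]

```text
clock: 15.38
eef_pos: [492.7, -144.9, 97.7]
tcp_rot: [180.0, 0.0, 74.5]
force: [-2.3, 0.4, 0.1]
grip_width: 23.7
```

jog_arm:
  dp:
    - [0, 0, 0.4]
    - [0, 0, 0]
    - [0, 0, 0]
  twist:
    - [0, 0, 0]
    - [0, 0, 0]
    - [0, 0, 0]
  gripper: [20, 20, 20]

```text
clock: 15.63
eef_pos: [492.7, -145.0, 97.6]
tcp_rot: [180.0, 0.0, 74.5]
force: [-3.3, 1.9, 4.1]
grip_width: 23.8
```

The stop is felt at TCP z = 97.6 (97.9 predicted). I'll relieve the side load and release.

jog_arm:
  dp:
    - [0, -0.5, 0.2]
    - [0, 0, 0]
    - [0, 0, 0]
  twist:
    - [0, 0, 0]
    - [0, 0, 0]
    - [0, 0, 0]
  gripper: [20, 20, 20]

```text
clock: 15.88
eef_pos: [492.6, -145.0, 97.5]
tcp_rot: [179.9, 0.0, 74.5]
force: [-0.9, 0.7, 4.6]
grip_width: 23.6
```

jog_arm:
  dp:
    - [0, 0, 0]
    - [0, 0, 0]
    - [0, 0, 0]
    - [0, 0, 0]
    - [0, 0, 0]
    - [0, 0, 0]
  twist:
    - [0, 0, 0]
    - [0, 0, 0]
    - [0, 0, 0]
    - [0, 0, 0]
    - [0, 0, 0]
    - [0, 0, 0]
  gripper: [24, 28, 34, 40, 46, 46]

```text
clock: 16.38
eef_pos: [492.0, -144.8, 96.4]
tcp_rot: [-180.0, -0.0, 74.5]
force: [-0.1, 0.3, -0.4]
grip_width: 45.5
```

Next I'll retract up and swing clear so the clip can be seen.

jog_arm:
  dp:
    - [0, 0, -5]
    - [0, 0, -15]
    - [0, 0, -25]
    - [0, 0, -30]
    - [0, 0, -30]
    - [0, 0, -30]
    - [0, 0, -20]
    - [0, 0, 0]
  twist:
    - [0, 0, 0]
    - [0, 0, 0]
    - [0, 0, 0]
    - [0, 0, 0]
    - [0, 0, 0]
    - [0, 0, 0]
    - [0, 0, 0]
    - [0, 0, 0]
  gripper: [46, 46, 46, 46, 46, 46, 46, 46]

```text
clock: 17.05
eef_pos: [493.4, -145.3, 258.0]
tcp_rot: [179.5, 0.0, 74.5]
force: [1.2, 0.9, 0.4]
grip_width: 45.6
```

jog_arm:
  dp:
    - [-15, -10, 0]
    - [-30, -15, 0]
    - [-30, -15, 0]
    - [-30, -15, 0]
    - [-30, -15, 0]
    - [-30, -15, 0]
    - [-30, -15, 0]
    - [-20, -10, 0]
    - [0, 0, 0]
    - [0, 0, 0]
    - [0, 0, 0]
  twist:
    - [0, 0, 0]
    - [0, 0, 0]
    - [0, 0, 0]
    - [0, 0, 0]
    - [0, 0, 0]
    - [0, 0, 0]
    - [0, 0, 0]
    - [0, 0, 0]
    - [0, 0, 0]
    - [0, 0, 0]
    - [0, 0, 0]
  gripper: [46, 46, 46, 46, 46, 46, 46, 46, 46, 46, 46]

```text
clock: 17.97
eef_pos: [328.8, -322.0, 251.3]
tcp_rot: [-180.0, -0.1, 74.5]
force: [0.5, 0.2, 0.2]
grip_width: 46.1
```

```bash
python3 - <<'E'
from h import *
from bench import robot
t=eyes.capture("top");s=eyes.capture("scene"); st=robot.state(); print(st["clock"],st["eef_pos"],st["force"])
c=lambda im,x,y,w,h:cv2.resize(im[y:y+h,x:x+w,::-1],(400,400*h//w),interpolation=cv2.INTER_CUBIC)
cv2.imwrite("pics/after.png",np.hstack([c(t,372,218,64,64),c(s,318,141,48,48)]))
# expected: block top centre/bottom when home
P=[[491.7,-144.7,100],[491.7,-144.7,75],[491.7,-144.7,60]]
print((proj("top",P)-[372,218])*6.25,(proj("scene",P)-[318,141])*8.33+[400,0])
E
```

```text
18.0667 [ 329.25393354 -321.68915602  251.53857964] [-0.88032941  0.07605069  0.33329079]
[[171.78210221 171.1139443 ]
 [154.65530769 178.35346047]
 [144.72713247 182.54971468]] [[602.69775903 135.08646346]
 [601.32261256 200.84154316]
 [600.50083514 239.90700984]]
```

View pics/after.png

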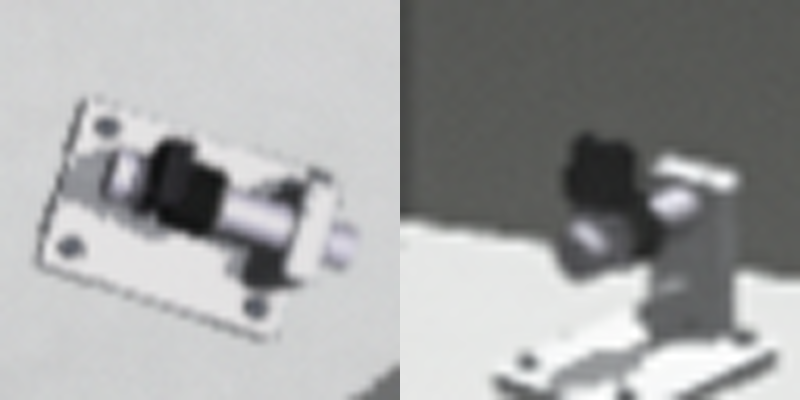

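The clip stands upright on the spindle. Its block spans rows about 135–205 in the scene crop, against 135 and 201 predicted for home, and the arm is clear.

```bash
python3 -c "
from bench import ticket; print(ticket.job_done())"
```

```text
the job is handed in; nothing more can be done
None
```

I took the clip from the right-most holder, pushed it straight down into the groove just outside the roller, let go and handed the job in at about 18 s. No verdict was reported.

- **Groove position:** I found it by sight at about 22 mm from the mark. Touch confirmed it, because the clip passed the plain-spindle height with no contact and first touched at the expected groove height.
- **Insertion:** First contact gave a side force of about 4 N, so I shifted the clip about 2 mm across the spindle until it vanished. The push read under 5 N throughout, against the roughly 8 N expected. It then turned negative as the legs pulled in, and the stop was felt at tool height 97.6 mm (97.9 predicted).
- **Last checks:** After retracting, the clip's height in the scene view matches the home position to within about a pixel. It stands upright and the arm is clear. I did not re-measure the loupe, the weight or the thumb screw, but the arm did not work near them and felt no unexpected contact.

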